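# Line changeover: clear the belt and hold the stop gate over its mount

### The job

A vial was left on the green belt where the stop gate goes: take it off and stand it upright in the red reject tray, set down rather than dropped because it is glass. Then pick up the steel gate arm by its balance point, keep it level, and hold it over its mount on the conveyor, touching nothing, so that I can guide it down: the bore of its hub straight above the brass pivot post, the hub's underside about 20 mm above the post's tip, and its nose over the notch on the far side. Finish while still holding it there, and leave everything else where it stands.

Things in the scene. Friction and masses are not known exactly. Their poses are not given: they have to be found in the camera images.
- vial: the stray vial: clear glass, white label with a green stripe, green cap; 30 mm across and straight-sided up to 40 mm, 58 mm tall in all (cap 20 mm across), about 45 g. It stands on the green belt under the place of the gate. Origin: centre of its underside, z up
- reject_tray: shallow red plastic tray, fixed on the bench to the left or right in front of the conveyor: 160 mm (its x) by 130 mm (its y), walls 26 mm high and 4 mm thick, inner floor 4 mm above its origin. Origin: centre of its underside. Two rejected vials stand in its -x half (at x = -52 mm, y = +30 and -30 mm); its +x half is empty
- gate: the stop gate: loose steel arm, 0.5 to 0.8 kg, lying flat on the bench on the other side from the tray. One end is a heavy dark hub, 44 mm across, 34 mm high, with an upright 17 mm bore; a straight steel bar runs from it along +x. Steel throughout but for its blade, it balances at x = 49 mm, on the bar near the hub. Origin: on the bore axis at the underside; x towards the nose, z up
- gate_nose (a point): point on the bar's underside that will lie over the notch: gate x = 170 mm, z = 20 mm. The bar is 16 mm wide, z = 20 to 34 mm, and ends in a rounded nose at x = 192 mm. Below it from x = 78 to 140 mm hangs a white stop blade, 10 mm thick, down to z = 0; between hub and blade (x = 22 to 78 mm) the space under the bar is free
- conveyor: bench-top belt conveyor, fixed, 650 mm long; green belt 82 mm wide, its face 70 mm above the bench; a round guide rail 48 mm each side of the middle, tops at 93 mm. Gate mount at mid-length: on the near side (towards the robot) a steel bracket with the pivot post, on the far side a saddle with a notch. Origin: under its middle at bench level; x across the belt from post to notch, y along it, z up
- post_tip (a point): centre of the tip of the upright brass pivot post, 16 mm thick and 20 mm tall above its 30 mm steel collar; the tip is 95 mm above the bench, at x = -100 mm of the conveyor. Axes as the conveyor's
- notch (a point): middle of the floor of the notch that takes the gate's nose, 95 mm above the bench at x = 70 mm of the conveyor (170 mm from the post); the cheeks are 23 mm apart, their tops 107 mm above the bench
- reject_a: a rejected vial like the stray one, standing in the tray at its x = -52, y = +30 mm; leave it
- reject_b: a rejected vial like the stray one, standing in the tray at its x = -52, y = -30 mm; leave it
- spanner: steel open-ended spanner, 140 mm long, lying on the bench in front of the robot; leave it
- spray_bottle: white and blue spray bottle, 64 mm across, 190 mm tall, at the left of the bench; leave it
- starwheel: spare white starwheel disc, 110 mm across, 26 mm high with its hub, at the right of the bench; leave it
- screw_dish: round blue dish with screws, 90 mm across, 26 mm high, at the right of the bench; leave it
Mind the look-alikes: they are no part of the job. Of the things shaped like the reject_tray, the red one is meant.

How it is judged:
On the way, in this order (a step that is already met when the one before it is completed fails the run):
1. the stray vial stands released in the reject tray (x of vial in the frame of reject_tray between -0.07 and 0.07 m and y of vial in the frame of reject_tray between -0.055 and 0.055 m and z of vial in the frame of reject_tray below 0.008 m and angle between vial's own z axis and vertical below 0.15 rad and contact force between vial and the fingers below 0.05 N and linear speed of vial below 0.03 m/s), for 0.2 s.
2. the gate is lifted clear of the bench, level, gripped within 16 mm of its balance point (height (world z) of gate above 0.02 m and height (world z) of gate_nose above 0.04 m and angle between gate's own z axis and vertical below 0.1 rad and x of the grasp point in the frame of gate between 0.033 and 0.065 m and contact force between gate and the fingers above 2 N), for 0.2 s.
At the end, for the whole second after the job is handed in: Gate still in the fingers, gripped within 18 mm of its balance point, carried by nothing else, level within 4 degrees, underside 8 to 35 mm above the post tip, bore within 10 mm of the post, nose within 14 mm of the notch (seen from above); the vial stands upright at rest in the tray (horizontal distance between gate and post_tip below 0.01 m and horizontal distance between gate_nose and notch below 0.014 m and z of gate in the frame of post_tip between 0.008 and 0.035 m and angle between gate's own z axis and vertical below 0.07 rad and x of the grasp point in the frame of gate between 0.031 and 0.067 m and contact force between gate and the fingers above 2 N and contact force between gate and conveyor below 0.1 N and contact force between gate and vial below 0.1 N and linear speed of each of gate, vial below 0.03 m/s and angular speed of gate below 0.2 rad/s and x of vial in the frame of reject_tray between -0.07 and 0.07 m and y of vial in the frame of reject_tray between -0.055 and 0.055 m and z of vial in the frame of reject_tray below 0.008 m and angle between vial's own z axis and vertical below 0.15 rad); the arm keeps its last pose, push and grip.
It fails at once if the vial is let fall (linear speed of vial above 0.65 m/s and contact force between vial and the fingers below 0.02 N).
It fails at once if the gate is tipped more than 15 degrees (angle between gate's own z axis and vertical above 0.26 rad).
It fails at once if a bystander is shifted by more than 15 mm (distance of any of reject_a, reject_b, spanner, spray_bottle, starwheel, screw_dish from where it was at the start of the episode above 0.015 m).
It also fails if it takes over 66 s, if anything falls off the work surface, if the arm or the gripper's body presses on something with over 40 N, if the wrist force passes 120 N, or if a joint passes its speed limit or range.

### The arm

A 7-joint arm with a two-finger parallel gripper is mounted at the origin on the work surface. World frame = base frame: x ahead of the robot, y to its left, z up, the work surface at z = 0. Lengths are in m, angles in rad, forces in N, time in s.
With the tool pointing down it reaches from about 0.425 to 1.025 m from the base axis. Payload 9.4 kg.
Tool frame: the origin (TCP) lies midway between the tips of the shut fingers; the grasp point (between the pads) lies 19 mm behind it (robot.grasp_offset is the distance from the TCP to the grasp point, in m); z points along the fingers, y is the direction in which the jaws open and shut (so a half turn about z gives the same grasp; the last joint's range is limited). The gripper opens to 93 mm and grips with 3 to 60 N. Pads are 15 mm wide; open, the fingers measure 128 mm over their backs; the gripper's body (75 mm by 188 mm) begins 65 mm behind the grasp point.
Start: joints at [1.053, 0.599, -0.003, 1.599, 0.002, 0.943, -0.08], TCP at [0.309, -0.656, 0.219] pointing down, gripper open.
Joint ranges: [-2.57, 2.57], [-0.35, 1.97], [-1.29, 1.29], [0.11, 2.56], [-1.05, 4.19], [0.11, 1.86], [-2.63, 2.63]. Speed limits (rad/s): [2.22, 2.22, 3.01, 3.01, 3.14, 3.14, 3.14].

### API

Orientations are given as a unit quaternion [x, y, z, w].
In Python, from bench import robot gives the robot as it stands. The module is installed in compiled form; this text tells all that it offers.
- The arm moves only by the tool step_arm, never from a script. Its argument "motion" is a list of rows, each a list of 7 numbers: the shift along the tool's x, y, z in m, then the turn, a rotation vector about the tool's x, y, z in degrees, then the opening, from -1 (shut) to 1 (fully open). In form: [[x, y, z, wx, wy, wz, claw], ...]. A call has 1 to 10 rows; each row is the pose to reach, as a shift and turn from the pose commanded when the call began, along the tool's axes at that moment; what a row does not reach only later rows make up. A row lasts 1/12 s, in which the tool goes at most 41.7 mm and 7.16 degrees, less where a joint would pass 70% of its speed; a pose out of reach is approached as far as the arm can. A call with a gripper value outside its range is refused whole. The fingers move at their own pace and stop on an object; "grip_force" is the grip in N (left out, the last holds). Time passes only in rows, so rows that repeat a pose let the fingers close. It gives the time, the measured TCP pose, the force and the opening at its end, in the units of the state.
- robot.sense(): the state, without advancing time (a new reading comes with each control period).
- robot.grab_frame(name): name is "scene" or "top" or "wrist"; returns the picture (420x560x3 uint8, red, green, blue); there is no depth.
- robot.calibration(name): a dict with "K" (3x3 intrinsics, pixels), "extrinsics" (4x4, takes a point from camera to world coordinates); the wrist camera has in their place "hand_eye" (4x4, takes a point from camera to tool coordinates, whose origin is the TCP and whose axes are the flange's). Camera axes: x right, y up, looking along -z (the intrinsics and any distortion apply to the point x, -y, -z); pixel columns grow to the right and rows downward; lengths in m; the calibration is good to about 2 mm. A picture is of the moment at which its call begins: read the wrist's pose just before it. calibration takes no time and is no camera call.
- robot.finish_job(): hands the job in, once; it reports no verdict.
Trained networks look in the newest picture that a camera, given by its name, has taken for a name from the list of things; names that differ only in an ending like _2 or _b are one class to them, and where a whole thing is asked for, a point or a joint stands for the part that bears it (a point fixed in the world has none). Each returns a list of dicts, best first, with "score" (0 to 1); they miss things now and then, are a little off and sometimes report something else, mostly with a low value. They report only what shows in the picture. A call takes as long as a camera call. They do not tell look-alikes from the thing itself.
- robot.recognise(label, camera): "pixel" ([column, row] in pixels, amid what is visible of it).
- robot.silhouettes(label, camera): "mask" (420x560 bool, what is visible of it) and "pixel" ([column, row] in pixels, amid what is visible of it).
- robot.pinpoint(label, camera): "pixel" ([column, row] in pixels: a listed point, or the origin of a listed thing).
The state is a dict: "time": time; "joint_positions": joint angles; "qd": joint speeds; "joint_torque": joint torques, N m; "ee_pos": TCP position; "tcp_rot": TCP orientation; "ft_force": force on the tool from outside, world axes, zero at the start; "torque": the same for the moment, N m; "opening": opening from 0.0 (shut) to 1.0 (fully open).
Only numpy, scipy, OpenCV 4.12 (cv2) and the standard library are available. Lean on these libraries where they do the work, as an engineer would, in place of code of your own. Each camera call takes 0.05 s, during which the arm holds its last target. There are 200 camera calls.

## Working session

There is one attempt and no reset: what is moved stays moved. The work goes in short steps, Python scripts to look and compute and a tool call to move; the robot and the scene stay as the last step left them, time stands still between calls to the robot, and variables do not carry over. Pictures are saved under pics/ and viewed, about 8 in all and at most 12, crops included, and the job is handed in when it is done.

Besides the shell and the picture viewer there is one more tool, called after ">>>" as name(argument=value, ...), one argument or row to a line, values as JSON. step_arm: Moves the arm, as the interface text tells. Its arguments: {"type":"object","properties":{"motion":{"type":"array","items":{"type":"array","items":{"type":"number"}}},"grip_force":{"type":"number"}},"required":["motion"]}

```bash
mkdir -p pics; cat > h.py <<'E'
import numpy as np, cv2
from bench import robot
from scipy.spatial.transform import Rotation as R
def cam(name):
    c=robot.calibration(name); K=np.array(c["K"])
    if "extrinsics" in c: return K,np.array(c["extrinsics"]),c
    s=robot.sense(); T=np.eye(4); T[:3,:3]=R.from_quat(s["tcp_rot"]).as_matrix(); T[:3,3]=s["ee_pos"]
    return K,T@np.array(c["hand_eye"]),c
def dist(c):
    for k in c:
        if "dist" in k.lower(): return np.array(c[k],float)
def ray(name,px,cm=None):
    K,E,c=cm or cam(name)
    p=cv2.undistortPoints(np.array([[px]],float),K,dist(c))[0,0]
    d=E[:3,:3]@np.array([p[0],-p[1],-1]); return E[:3,3],d/np.linalg.norm(d)
def atz(r,z): o,d=r; return o+d*(z-o[2])/d[2]
def tri(rs):
    A=sum(np.eye(3)-np.outer(d,d) for o,d in rs); b=sum((np.eye(3)-np.outer(d,d))@o for o,d in rs)
    return np.linalg.solve(A,b)
def proj(name,X,cm=None):
    K,E,c=cm or cam(name); p=np.linalg.inv(E)@np.append(X,1); q=np.array([[p[0],-p[1],-p[2]]])
    return cv2.projectPoints(q,np.zeros(3),np.zeros(3),K,dist(c))[0][0,0]
def save(n,im): cv2.imwrite("pics/"+n,im[:,:,::-1])
E
python3 - <<'E'
from h import *
s=robot.sense();print(s["time"],s["ee_pos"],s["tcp_rot"],s["opening"],robot.grasp_offset)
for n in("scene","top"):
    im=robot.grab_frame(n); save(n+"0.png",im)
    c=cam(n); print(n,c[2].keys(),c[1][:3,3].round(2))
    for l in["vial","reject_tray","gate","gate_nose","conveyor","post_tip","notch"]:
        print(l,[(np.round(r["pixel"]).tolist(),round(r["score"],2)) for r in robot.pinpoint(l,n)[:5]])
print(robot.calibration("wrist"))
E
```

```text
0.0 [ 0.30912049 -0.65525573  0.21773873] [ 9.75800306e-01  2.18662181e-01 -2.33096309e-04 -7.47749975e-04] 0.997688001675422 0.0188
scene dict_keys(['K', 'extrinsics']) [1.33 0.57 0.79]
vial [([266.0, 257.0], 0.51)]
reject_tray [([425.0, 237.0], 0.87), ([354.0, 254.0], 0.65), ([260.0, 175.0], 0.63), ([172.0, 190.0], 0.39)]
gate [([221.0, 200.0], 0.59)]
gate_nose []
conveyor [([268.0, 276.0], 0.97)]
post_tip [([289.0, 230.0], 0.6), ([138.0, 209.0], 0.58)]
notch [([246.0, 264.0], 0.79)]
top dict_keys(['K', 'extrinsics']) [0.26 0.01 1.38]
vial [([264.0, 150.0], 0.53)]
reject_tray [([370.0, 289.0], 0.84), ([182.0, 288.0], 0.75), ([224.0, 222.0], 0.57)]
gate [([363.0, 219.0], 0.87), ([265.0, 176.0], 0.53), ([423.0, 163.0], 0.4), ([130.0, 199.0], 0.28)]
gate_nose [([318.0, 229.0], 0.66)]
conveyor [([266.0, 156.0], 0.7)]
post_tip [([267.0, 180.0], 0.94)]
notch [([266.0, 128.0], 0.73)]
{'K': array([[302.11329574,   0.        , 277.6329152 ],
       [  0.        , 302.11329574, 208.83959993],
       [  0.        ,   0.        ,   1.        ]]), 'hand_eye': array([[ 1.30991205e-04,  9.54542188e-01,  2.98075818e-01,
         8.43334427e-02],
       [ 9.99999159e-01, -5.09746990e-04,  1.19293110e-03,
        -2.00241479e-04],
       [ 1.29064631e-03,  2.98075411e-01, -9.54541452e-01,
        -1.66491900e-01],
       [ 0.00000000e+00,  0.00000000e+00,  0.00000000e+00,
         1.00000000e+00]])}
```

View pics/scene0.png

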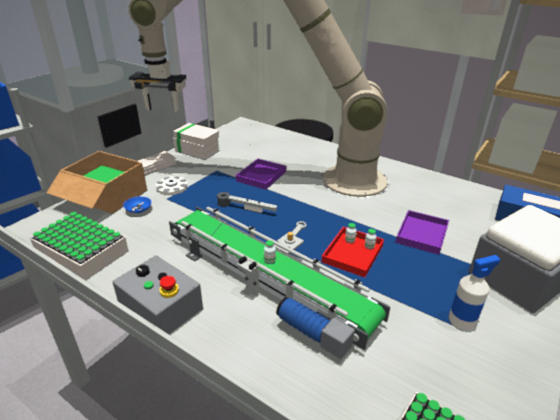

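View pics/top0.png

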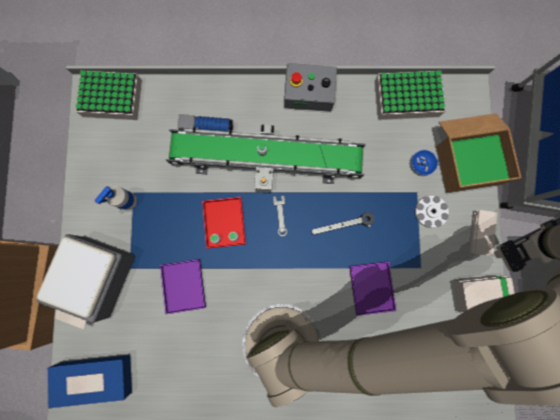

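The scene view shows the stray vial on the belt at (269,253), the red tray at (353,250), the gate with its hub at (223,199), and the post at (289,236). In the top view the vial is at (263,150), the tray at (224,222), and the gate runs from its hub at (368,219) to its nose at (314,231).
Look-alikes (top pixels):
- **Tray:** purple trays at (183,287) and (371,288). I choose the red one at (224,222).
- **Vial:** the two rejects at (215,238) and (234,237), and the boxed green-capped vials at (108,93) and (411,93). I choose the lone one on the belt at (263,150).
- **Gate:** the spanner at (281,215). I choose the bar with the dark hub.

```bash
python3 - <<'E'
from h import *
T,S=cam("top"),cam("scene")
t=lambda a,b:tri([ray("top",a,T),ray("scene",b,S)]).round(4)
print("vial pinpoint",t((264,150),(266,257)), "tray",t((224,222),(354,254)),"post",t((267,180),(289,230)),"notch",t((266,128),(246,264)),"conv",t((266,156),(268,276)))
for n,px,z in[("hub",(368,219),.034),("nose",(314,231),.034),("trayc",(224,222),.01),("trayTL",(203,200),.026),("trayTR",(242,197),.026),("trayBL",(207,248),.026),("trayBR",(246,245),.026),("post",(264,180),.095),("vialcap",(263,150),.12),("vialbase",(264,150),.07),("spanA",(280,198),0),("spanB",(283,233),0)]:
    print(n,atz(ray("top",px,T),z).round(4))
for l in("vial","gate"):
  for r in robot.silhouettes(l,"top")[:4]: 
    ys,xs=np.nonzero(r["mask"]); print(l,r["score"],r["pixel"],xs.min(),xs.max(),ys.min(),ys.max())
E
```

```text
vial pinpoint [0.6321 0.0553 0.0797] tray [0.4001 0.1961 0.0023] post [0.5246 0.0487 0.1   ] notch [0.7013 0.0472 0.1   ] conv [0.6281 0.0538 0.0114]
hub [ 0.4071 -0.2896  0.034 ]
nose [ 0.3673 -0.1089  0.034 ]
trayc [0.4001 0.1934 0.01  ]
trayTL [0.4731 0.2633 0.026 ]
trayTR [0.4832 0.132  0.026 ]
trayBL [0.312  0.2461 0.026 ]
trayBR [0.3217 0.1169 0.026 ]
post [0.5274 0.0556 0.095 ]
vialcap [0.6199 0.0583 0.12  ]
vialbase [0.6341 0.0568 0.07  ]
spanA [0.4838 0.0035 0.    ]
spanB [ 0.3633 -0.0064  0.    ]
vial 0.49 [263.5, 146.5] 257 265 144 155
gate 0.87 [350.7, 225.6] 312 373 212 233
```

```bash
python3 - <<'E'
import cv2,numpy as np
a=cv2.imread("pics/top0.png")[110:260,150:400]; b=cv2.imread("pics/scene0.png")[180:300,190:400]
a=cv2.resize(a,(800,480),interpolation=3)
cv2.imwrite("pics/crop1.png",a)
E
```

```text
(no output)
```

View pics/crop1.png

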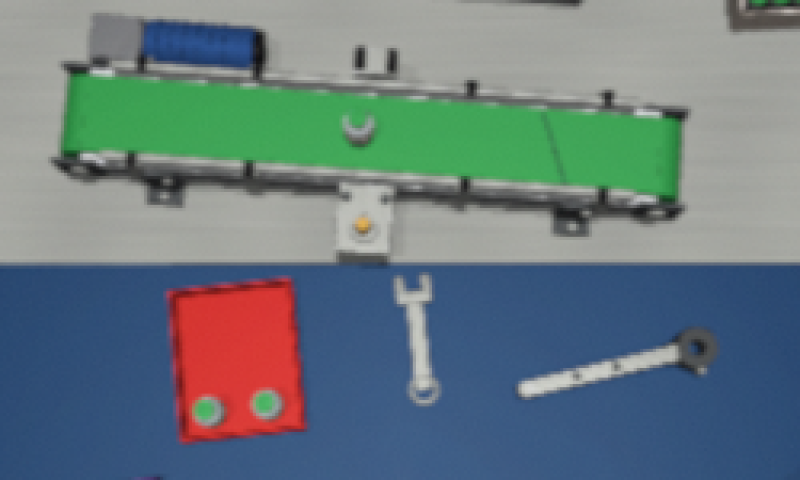

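The crop confirms the choices: the lone vial stands on the belt at top pixel (262,149), the post is at (263,180), the red tray's +x half is empty, and the gate's hub is at (367,218). I'll pass over the gate first for a wrist view, then go on to the vial.

>>> step_arm(
  motion=[
    [0.28,-0.34,-0.02,0,0,0,1],
    [0.28,-0.34,-0.02,0,0,0,1],
    [0.28,-0.34,-0.02,0,0,0,1],
    [0.28,-0.34,-0.02,0,0,0,1],
    [0.28,-0.34,-0.02,0,0,0,1],
    [0.28,-0.34,-0.02,0,0,0,1],
    [0.28,-0.34,-0.02,0,0,0,1],
    [0.28,-0.34,-0.02,0,0,0,1],
    [0.28,-0.34,-0.02,0,0,0,1],
    [0.28,-0.34,-0.02,0,0,0,1],
  ],
)

```text
time: 1.73
ee_pos: [0.4117, -0.2504, 0.2379]
tcp_rot: [0.976, 0.219, 0.0, 0.0]
ft_force: [1.1, 0.0, -0.4]
opening: 1.001
```

>>> step_arm(
  motion=[
    [0.02,-0.02,0,0,0,0,1],
    [0.02,-0.02,0,0,0,0,1],
    [0.02,-0.02,0,0,0,0,1],
  ],
)

```text
time: 1.98
ee_pos: [0.4219, -0.2242, 0.2379]
tcp_rot: [0.975, 0.22, 0.0, 0.0]
ft_force: [-1.0, -1.1, -0.4]
opening: 0.998
```

```bash
python3 - <<'E'
from h import *
s=robot.sense();print(s["time"],s["ee_pos"],s["tcp_rot"])
W=cam("wrist"); im=robot.grab_frame("wrist"); save("w1.png",im)
np.save("w1cam.npy",W[1])
for l in["gate","gate_nose"]:
    for r in robot.pinpoint(l,"wrist")[:3]: print(l,np.round(r["pixel"],1),round(r["score"],2),atz(ray("wrist",r["pixel"],W),0 if l=="gate" else .02).round(4))
for r in robot.silhouettes("gate","wrist")[:2]:
    m=r["mask"].astype(np.uint8); rect=cv2.minAreaRect(cv2.findNonZero(m)); print("sil",r["score"],m.sum(),rect); np.save("w1mask.npy",m); break
E
```

```text
1.9833 [ 0.42185084 -0.22421127  0.23789259] [9.75390475e-01 2.20484141e-01 3.61458010e-04 1.85656399e-04]
gate [312.4 208.4] 0.63 [ 0.4054 -0.2854  0.    ]
gate_nose [192.  184.2] 0.61 [ 0.3719 -0.1241  0.02  ]
sil 0.8 3114 ((252.27931213378906, 203.7263641357422), (168.2512969970703, 39.73685073852539), 6.115503787994385)
```

View pics/w1.png

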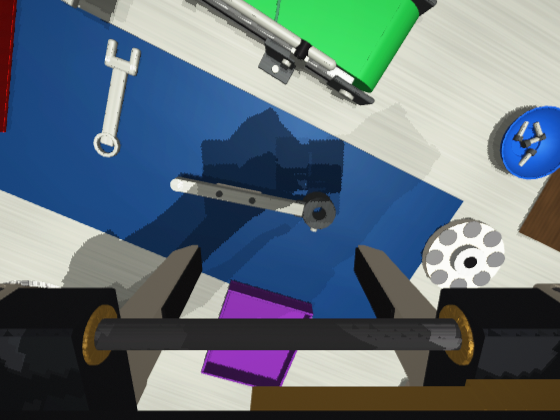

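The wrist view shows the gate with its bore top at (319,208) and the nose end at (174,184). It lies free, with the bar along the mat. Next, over the vial.

>>> step_arm(
  motion=[
    [0.3,-0.16,0,0,0,30,1],
    [0.3,-0.16,0,0,0,30,1],
    [0.3,-0.16,0,0,0,30,1],
    [0.3,-0.16,0,0,0,30,1],
    [0.3,-0.16,0,0,0,30,0.2],
    [0.3,-0.16,0,0,0,30,0.2],
    [0.3,-0.16,0,0,0,30,0.2],
    [0.3,-0.16,0,0,0,30,0.2],
    [0.3,-0.16,0,0,0,30,0.2],
    [0.3,-0.16,0,0,0,30,0.2],
  ],
)

```text
time: 3.02
ee_pos: [0.6262, 0.0504, 0.2366]
tcp_rot: [0.999, -0.04, 0.0, -0.001]
ft_force: [-0.1, -0.3, 0.2]
opening: 0.628
```

```bash
cat > look.py <<'E'
from h import *
import sys
def look(name,labels,zs):
    s=robot.sense();print(s["time"],s["ee_pos"].round(4) if hasattr(s["ee_pos"],"round") else s["ee_pos"],"yaw",np.degrees(2*np.arctan2(s["tcp_rot"][1],s["tcp_rot"][0])).round(2),s["opening"],s["joint_positions"])
    W=cam("wrist"); im=robot.grab_frame("wrist"); save(name+".png",im); np.save(name+"cam.npy",W[1])
    for l,z in zip(labels,zs):
        for r in robot.pinpoint(l,"wrist")[:3]: print(l,np.round(r["pixel"],1),round(r["score"],2),atz(ray("wrist",r["pixel"],W),z).round(4))
    return im,W
E
python3 - <<'E'
from look import *
look("w2",["vial","post_tip","notch","conveyor"],[.07,.095,.095,0])
c1=np.load("w1cam.npy");c=robot.calibration("wrist"); W1=(np.array(c["K"]),c1,c)
print("bore",atz(ray("wrist",(319,208),W1),.034),"noseend",atz(ray("wrist",(174,184),W1),.034))
T=cam("top"); print("tri bore",tri([ray("top",(366.5,218.5),T),ray("wrist",(319,208),W1)]))
print("tri nose end",tri([ray("top",(312.5,231.7),T),ray("wrist",(171,184),W1)]))
E
```

```text
3.0167 [0.6262 0.0504 0.2366] yaw -4.53 0.6276176550819117 [-1.69282976e-01  4.62569754e-01 -9.45645346e-04  1.81322055e+00
 -1.21931816e-03  8.65355175e-01 -1.81921882e+00]
vial [321.  307.3] 0.63 [0.4696 0.0081 0.07  ]
vial [266.1 190.2] 0.62 [0.6293 0.0645 0.07  ]
post_tip [276.2 275.6] 0.93 [0.5341 0.0605 0.095 ]
notch [276.5 126.2] 0.77 [0.699  0.0469 0.095 ]
bore [ 0.41731961 -0.28454932  0.034     ] noseend [ 0.36699781 -0.10594311  0.034     ]
tri bore [ 0.41170057 -0.2907824   0.00828109]
tri nose end [ 0.36531832 -0.10327092  0.03489987]
```

View pics/w2.png

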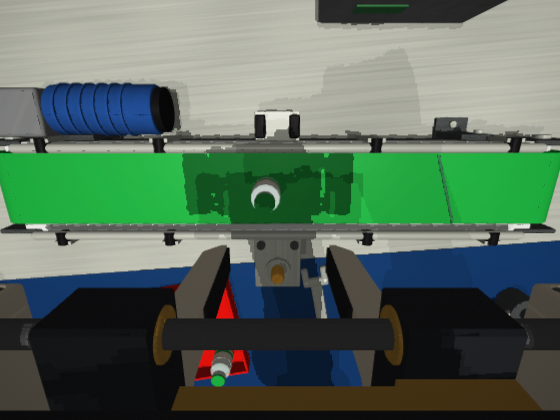

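The wrist view shows the stray vial with its cap at (265,200), the post at (278,275) and the notch at (277,125). The belt runs level in the picture, so the tool yaw of -4.5° matches the conveyor.

```bash
python3 - <<'E'
from h import *
W=cam("wrist");T=cam("top")
print("cap tri",tri([ray("top",(261.6,149.4),T),ray("wrist",(264.5,200),W)]),"cap@.128",atz(ray("wrist",(264.5,200),W),.128),atz(ray("top",(261.6,149.4),T),.128))
print("base@.07",atz(ray("wrist",(266,190),W),.07))
print("post tri",tri([ray("top",(263.2,180.2),T),ray("wrist",(278,276),W)]),"@.095",atz(ray("wrist",(278,276),W),.095))
im=cv2.imread("pics/w2.png"); 
c=cv2.resize(im[100:300,190:370],(720,800),interpolation=2)[:600]
im2=cv2.resize(im[160:300,190:370],(720,560),interpolation=2); cv2.imwrite("pics/c2.png",im2)
E
```

```text
cap tri [0.6253456  0.06096575 0.10725395] cap@.128 [0.63099894 0.05716287 0.128     ] [0.61958367 0.06249714 0.128     ]
base@.07 [0.62654268 0.0583382  0.07      ]
post tri [0.52754329 0.05575243 0.09069116] @.095 [0.53003053 0.05293812 0.095     ]
```

View pics/c2.png

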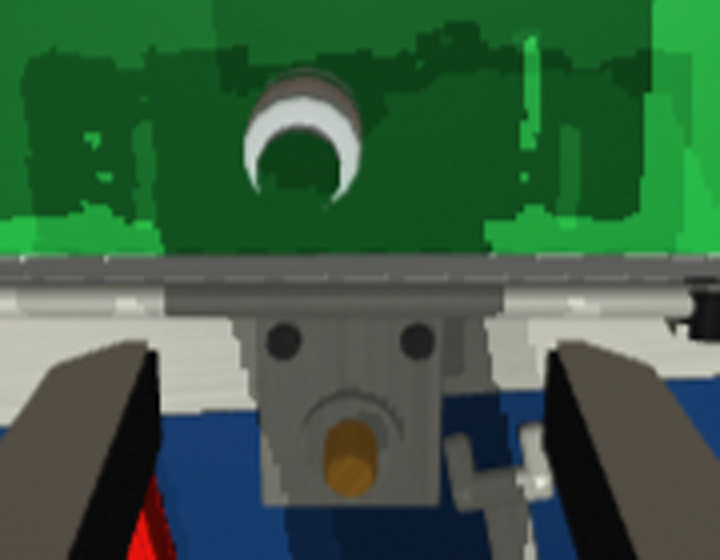

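>>> step_arm(
  motion=[
    [0,-0.007,0.04,0,0,0,0.2],
    [0,-0.007,0.08,0,0,0,0.2],
    [0,-0.007,0.11,0,0,0,0.2],
    [0,-0.007,0.135,0,0,0,0.2],
    [0,-0.007,0.15,0,0,0,0.2],
    [0,-0.007,0.156,0,0,0,0.2],
    [0,-0.007,0.156,0,0,0,0.2],
  ],
  grip_force=8,
)

```text
time: 3.85
ee_pos: [0.6238, 0.0526, 0.0805]
tcp_rot: [0.999, -0.042, -0.001, 0.0]
ft_force: [-0.4, -0.2, 0.5]
opening: 0.601
```

```bash
python3 - <<'E'
from look import *
im,W=look("w3",["vial"],[.07])
save("c3.png",im[100:420,100:460])
E
```

```text
3.85 [0.6238 0.0526 0.0805] yaw -4.84 0.6011433248833573 [-0.17167184  0.65368728 -0.00494572  1.93872464  0.00645528  0.55150822
 -1.83634834]
vial [258.9 244.8] 0.56 [0.6295 0.0649 0.07  ]
```

View pics/c3.png

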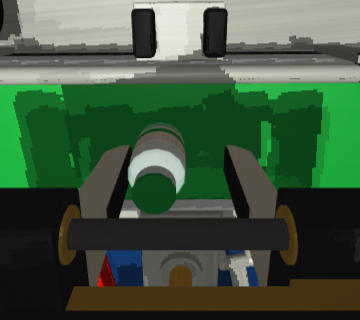

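The close view shows the vial between the open fingers but about 11 mm off towards the left finger (vial at crop (157,165), jaw middle about (178,150)). I'll centre on it, then close.

>>> step_arm(
  motion=[
    [0.005,-0.011,0,0,0,0,0.2],
    [0.005,-0.011,0,0,0,0,0.2],
    [0.005,-0.011,0,0,0,0,0.2],
  ],
)

```text
time: 4.2
ee_pos: [0.6316, 0.066, 0.0826]
tcp_rot: [0.999, -0.041, 0.001, -0.0]
ft_force: [-0.2, -0.8, 1.1]
opening: 0.603
```

```bash
python3 - <<'E'
from look import *
im,W=look("w4",["vial","post_tip"],[.07,.095])
for k in range(4): s=robot.sense(); print(np.round(s["ee_pos"],4)); robot.grab_frame("wrist")
E
```

```text
4.2 [0.6316 0.066  0.0826] yaw -4.66 0.6025458203449057 [-0.19043927  0.65735768 -0.00416977  1.91989826  0.00395023  0.56200383
 -1.8492445 ]
vial [283.9 253.7] 0.86 [0.6289 0.0629 0.07  ]
[0.6307 0.0647 0.0819]
[0.6306 0.0646 0.0818]
[0.6306 0.0645 0.0817]
[0.6305 0.0645 0.0816]
```

>>> step_arm(
  motion=[
    [0,0,0,0,0,0,-1],
    [0,0,0,0,0,0,-1],
    [0,0,0,0,0,0,-1],
    [0,0,0,0,0,0,-1],
    [0,0,0,0,0,0,-1],
    [0,0,0,0,0,0,-1],
  ],
  grip_force=10,
)

```text
time: 5.05
ee_pos: [0.6306, 0.0646, 0.0815]
tcp_rot: [0.999, -0.041, -0.0, 0.0]
ft_force: [-0.0, -0.5, 0.4]
opening: 0.317
```

>>> step_arm(
  motion=[
    [0,0,-0.03,0,0,0,-1],
    [0,0,-0.06,0,0,0,-1],
    [0,0,-0.09,0,0,0,-1],
    [-0.02,-0.011,-0.11,0,0,0,-1],
    [-0.05,-0.027,-0.12,0,0,0,-1],
    [-0.08,-0.044,-0.12,0,0,0,-1],
    [-0.11,-0.06,-0.12,0,0,0,-1],
    [-0.14,-0.077,-0.12,0,0,0,-1],
    [-0.17,-0.093,-0.12,0,0,0,-1],
    [-0.195,-0.107,-0.12,0,0,0,-1],
  ],
)

```text
time: 5.88
ee_pos: [0.4429, 0.1882, 0.2016]
tcp_rot: [0.999, -0.041, -0.0, -0.0]
ft_force: [0.2, 1.0, -1.1]
opening: 0.323
```

>>> step_arm(
  motion=[
    [-0.012,-0.007,0.02,0,0,0,-1],
    [-0.012,-0.007,0.04,0,0,0,-1],
    [-0.012,-0.007,0.05,0,0,0,-1],
    [-0.012,-0.007,0.05,0,0,0,-1],
  ],
)

```text
time: 6.22
ee_pos: [0.4325, 0.1952, 0.15]
tcp_rot: [0.999, -0.041, -0.001, 0.001]
ft_force: [-0.1, 0.1, -0.2]
opening: 0.319
```

```bash
python3 - <<'E'
from look import *
im,W=look("w5",["reject_tray","post_tip","notch"],[0,.095,.095])
T=im.copy(); save("c5.png",im)
print([r["pixel"] for r in robot.recognise("vial","wrist")])
E
```

```text
6.2167 [0.4325 0.1952 0.15  ] yaw -4.68 0.31863424695390224 [-0.52911702  0.41130945 -0.01946753  2.22551666  0.0157786   0.5078705
 -2.21326832]
reject_tray [280.4 222.9] 0.85 [0.4007 0.1955 0.    ]
post_tip [467.9  76.8] 0.76 [0.5299 0.0592 0.095 ]
[[277.7, 278.2]]
```

View pics/c5.png

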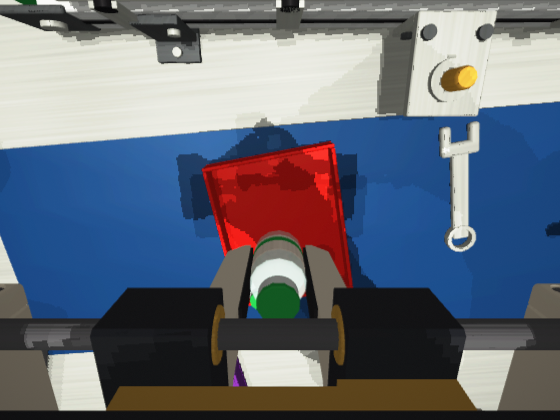

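The vial hangs straight in the jaws over the tray's empty half. The tray's far corners are at (204,168) and (332,145), and its fitted centre is (0.401,0.195), which agrees with the top view. Lowering now.

>>> step_arm(
  motion=[
    [0.003,-0.004,0.03,0,0,0,-1],
    [0.003,-0.004,0.06,0,0,0,-1],
    [0.003,-0.004,0.09,0,0,0,-1],
    [0.003,-0.004,0.11,0,0,0,-1],
    [0.003,-0.004,0.122,0,0,0,-1],
    [0.003,-0.004,0.128,0,0,0,-1],
    [0.003,-0.004,0.131,0,0,0,-1],
    [0.003,-0.004,0.131,0,0,0,-1],
    [0.003,-0.004,0.131,0,0,0,-1],
  ],
)

```text
time: 7.22
ee_pos: [0.4376, 0.1992, 0.0213]
tcp_rot: [0.999, -0.042, 0.001, -0.0]
ft_force: [0.2, -0.1, -0.5]
opening: 0.317
```

>>> step_arm(
  motion=[
    [0,0,0.002,0,0,0,-1],
    [0,0,0.002,0,0,0,-1],
    [0,0,0.002,0,0,0,-1],
  ],
)

```text
time: 7.47
ee_pos: [0.4373, 0.1992, 0.019]
tcp_rot: [0.999, -0.041, 0.0, -0.0]
ft_force: [0.8, -0.2, -0.8]
opening: 0.317
```

>>> step_arm(
  motion=[
    [0,0,0.0015,0,0,0,-1],
    [0,0,0.003,0,0,0,-1],
    [0,0,0.003,0,0,0,-1],
  ],
)

```text
time: 7.72
ee_pos: [0.4371, 0.1992, 0.0154]
tcp_rot: [0.999, -0.041, 0.0, -0.0]
ft_force: [-0.3, 0.1, -1.2]
opening: 0.319
```

>>> step_arm(
  motion=[
    [0,0,0.0015,0,0,0,-1],
    [0,0,0.0015,0,0,0,-1],
    [0,0,0.0015,0,0,0,-1],
  ],
)

```text
time: 7.97
ee_pos: [0.4373, 0.1992, 0.0143]
tcp_rot: [0.999, -0.041, 0.0, -0.0]
ft_force: [0.0, -0.7, 6.3]
opening: 0.32
```

```bash
python3 - <<'E'
from look import *
for k in range(5): s=robot.sense(); print(np.round(s["ee_pos"],4),np.round(s["ft_force"],2),np.round(s["torque"],2)); robot.grab_frame("wrist")
E
```

```text
[0.4373 0.1992 0.0143] [ 0.02 -0.69  6.34] [-0.07  0.02 -0.01]
[0.4373 0.1992 0.0143] [-0.97 -1.09  6.09] [-0.07  0.07  0.01]
[0.4373 0.1992 0.0143] [ 0.17 -0.13  6.03] [-0.03  0.05 -0.01]
[0.4373 0.1991 0.0143] [-0.98 -0.39  5.8 ] [-0.11  0.01 -0.01]
[0.4373 0.1991 0.0143] [-1.35 -0.73  5.54] [0.   0.09 0.03]
```

The vial is on the tray floor (about 6 N upward force). Releasing, then rising straight up.

>>> step_arm(
  motion=[
    [0,0,-0.001,0,0,0,0.0],
    [0,0,-0.001,0,0,0,0.1],
    [0,0,-0.001,0,0,0,0.1],
    [0,0,-0.001,0,0,0,0.1],
    [0,0,-0.001,0,0,0,0.1],
    [0,0,-0.02,0,0,0,0.1],
    [0,0,-0.05,0,0,0,0.1],
    [0,0,-0.09,0,0,0,0.1],
    [0,0,-0.13,0,0,0,0.1],
    [0,0,-0.17,0,0,0,0.1],
  ],
)

```text
time: 9.05
ee_pos: [0.4364, 0.1987, 0.1857]
tcp_rot: [0.999, -0.041, -0.0, 0.0]
ft_force: [0.7, 0.5, -0.7]
opening: 0.547
```

```bash
python3 - <<'E'
from look import *
im,W=look("w6",["reject_tray","vial","post_tip","notch"],[0,.004,.095,.095])
c1=np.load("w1cam.npy");c=robot.calibration("wrist"); W1=(np.array(c["K"]),c1,c)
E
```

```text
9.05 [0.4364 0.1987 0.1857] yaw -4.74 0.5469665276622346 [-0.52840688  0.35760964 -0.02273227  2.18172809  0.01390415  0.60350823
 -2.21469484]
reject_tray [207.6 361.1] 0.81 [0.1878 0.3222 0.    ]
reject_tray [282.7 218.1] 0.69 [0.3979 0.1966 0.    ]
vial [276.3 189.7] 0.8 [0.4354 0.2013 0.004 ]
vial [313.4 249.1] 0.26 [0.3548 0.1612 0.004 ]
post_tip [443.   86.8] 0.94 [0.5301 0.0605 0.095 ]
post_tip [278.1 189.2] 0.35 [0.4579 0.1974 0.095 ]
```

View pics/w6.png

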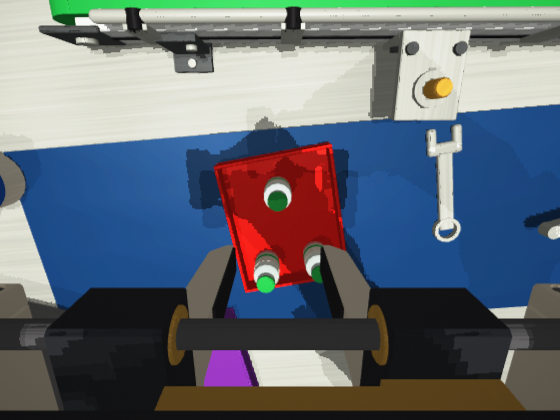

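The vial stands upright and released at (0.435,0.200), in the tray's empty half, and the other two vials are untouched. Nine views used. Now to the gate, curving outward to stay in reach.

>>> step_arm(
  motion=[
    [0.015,0.03,-0.01,0,0,-7,0.1],
    [0.03,0.06,-0.02,0,0,-14,0.1],
    [0.045,0.09,-0.03,0,0,-21,0.1],
    [0.06,0.12,-0.03,0,0,-28,0.1],
    [0.07,0.15,-0.03,0,0,-35,0.1],
    [0.075,0.17,-0.03,0,0,-42,0.1],
    [0.08,0.19,-0.03,0,0,-49,0.1],
    [0.08,0.22,-0.03,0,0,-56,0.1],
    [0.08,0.25,-0.03,0,0,-63,0.1],
    [0.08,0.28,-0.03,0,0,-70,0.1],
  ],
)

```text
time: 10.13
ee_pos: [0.4925, -0.0876, 0.2119]
tcp_rot: [0.84, 0.542, -0.001, -0.001]
ft_force: [0.3, 0.0, -0.7]
opening: 0.551
```

>>> step_arm(
  motion=[
    [-0.03,-0.003,0.002,0,0,-7,0.1],
    [-0.065,-0.007,0.004,0,0,-14,0.1],
    [-0.1,-0.011,0.008,0,0,-21,0.1],
    [-0.135,-0.015,0.012,0,0,-28,0.1],
    [-0.17,-0.019,0.012,0,0,-35,0.1],
    [-0.17,-0.019,0.012,0,0,-37,0.1],
    [-0.17,-0.019,0.012,0,0,-37,0.1],
    [-0.17,-0.019,0.012,0,0,-37,0.1],
  ],
)

```text
time: 10.8
ee_pos: [0.4048, -0.2326, 0.2007]
tcp_rot: [0.629, 0.778, 0.0, -0.001]
ft_force: [-0.3, -0.6, 0.2]
opening: 0.549
```

```bash
python3 - <<'E'
from look import *
im,W=look("w7",["gate","gate_nose"],[0,.02])
for r in robot.silhouettes("gate","wrist")[:1]:
    m=r["mask"].astype(np.uint8); print("sil",r["score"],m.sum(),cv2.minAreaRect(cv2.findNonZero(m)))
save("c7.png",im[100:400,80:480])
E
```

```text
10.8 [ 0.4048 -0.2326  0.2007] yaw 102.11 0.5486039677262737 [ 0.74493282  0.34941183 -0.4456018   2.17123253  0.23779734  0.66886117
  0.34621455]
gate [273.4 228.6] 0.83 [ 0.4118 -0.2891  0.    ]
gate_nose [268.2  84.3] 0.77 [ 0.3712 -0.1217  0.02  ]
sil 0.62 3517 ((274.6289978027344, 156.8842010498047), (40.99440383911133, 192.66650390625), 3.0848124027252197)
```

View pics/c7.png

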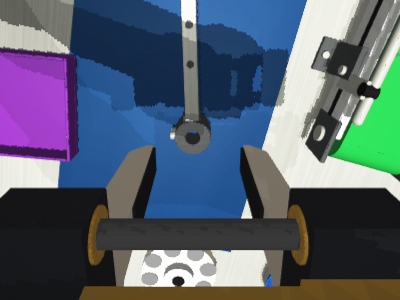

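The crop shows the hub top at full-image (273,237) and the bar running straight up to (269,105), so the tool is nearly aligned with the bar.

```bash
python3 - <<'E'
from look import *
c=robot.calibration("wrist");K=np.array(c["K"]);W1=(K,np.load("w1cam.npy"),c);W7=(K,np.load("w7cam.npy"),c)
h=atz(ray("",(273,237),W7),.034);a=atz(ray("",(271.5,215),W7),.034);b=atz(ray("",(269,105),W7),.034)
print(h,a,b,"head",np.degrees(np.arctan2(*(b-a)[[1,0]])),np.degrees(np.arctan2(*(b-h)[[1,0]])))
print("hub w1",atz(ray("",(319,210),W1),.034),"tri",tri([ray("",(319,210),W1),ray("",(273,237),W7)]))
p=tri([ray("",(192,184.2),W1),ray("",(268.2,84.3),W7)]);o=tri([ray("",(312.4,208.4),W1),ray("",(273.4,228.6),W7)]);print("tri nose",p,"origin",o)
E
```

```text
[ 0.41136145 -0.28686006  0.034     ] [ 0.40399388 -0.26025864  0.034     ] [ 0.37675315 -0.14237521  0.034     ] head 103.01162318242389 103.47020867331871
hub w1 [ 0.41493759 -0.28580599  0.034     ] tri [ 0.41243297 -0.28919938  0.02540197]
tri nose [ 0.37072893 -0.12235477  0.01566973] origin [ 0.41048535 -0.2801782   0.02283987]
```

>>> step_arm(
  motion=[
    [-0.0066,-0.006,0.03,0,0,-1.3,0.1],
    [-0.0066,-0.006,0.07,0,0,-1.3,0.1],
    [-0.0066,-0.006,0.11,0,0,-1.3,0.1],
    [-0.0066,-0.006,0.14,0,0,-1.3,0.1],
    [-0.0066,-0.006,0.165,0,0,-1.3,0.1],
    [-0.0066,-0.006,0.18,0,0,-1.3,0.1],
    [-0.0066,-0.006,0.189,0,0,-1.3,0.1],
    [-0.0066,-0.006,0.189,0,0,-1.3,0.1],
    [-0.0066,-0.006,0.189,0,0,-1.3,0.1],
  ],
  grip_force=45,
)

```text
time: 11.75
ee_pos: [0.4012, -0.2397, 0.0127]
tcp_rot: [0.618, 0.786, -0.0, -0.001]
ft_force: [0.5, 0.6, -0.0]
opening: 0.549
```

```bash
python3 - <<'E'
from look import *
im,W=look("w8",["gate","gate_nose"],[0,.02])
for r in robot.silhouettes("gate","wrist")[:1]:
    m=r["mask"].astype(np.uint8); print("sil",r["score"],m.sum(),cv2.minAreaRect(cv2.findNonZero(m)))
print(robot.sense()["ee_pos"],robot.sense()["ft_force"])
E
```

```text
11.75 [ 0.4012 -0.2397  0.0127] yaw 103.67 0.5487351453525078 [ 0.51605022  0.67196857 -0.14274221  2.32377721  0.53148182  0.17575433
  0.1177409 ]
gate [271.3 317.7] 0.8 [ 0.4098 -0.2907  0.    ]
gate [275.9  30.7] 0.17 [ 0.3712 -0.1172  0.    ]
gate_nose [272.5  31.7] 0.75 [ 0.371  -0.1225  0.02  ]
sil 0.82 13103 ((272.5, 189.0), (378.0, 71.0), 90.0)
[ 0.40133946 -0.24084682  0.01386947] [ 1.1389034   0.05308037 -0.19424082]
```

>>> step_arm(
  motion=[
    [0,-0.001,0.002,0,0,0,0.1],
    [0,-0.0015,0.005,0,0,0,0.1],
    [0,-0.0015,0.005,0,0,0,0.1],
    [0,-0.0015,0.005,0,0,0,0.1],
  ],
)

```text
time: 12.28
ee_pos: [0.3991, -0.2412, 0.008]
tcp_rot: [0.619, 0.786, -0.0, -0.0]
ft_force: [-0.2, -0.9, -0.4]
opening: 0.549
```

```bash
python3 - <<'E'
from h import *
for k in range(2):
    s=robot.sense(); print(np.round(s["ee_pos"],4),np.round(s["joint_positions"],3),np.round(s["ft_force"],1),s["tcp_rot"]); robot.grab_frame("wrist")
E
```

```text
[ 0.3991 -0.2412  0.008 ] [ 0.511  0.681 -0.129  2.329  0.542  0.158  0.11 ] [-0.2 -0.9 -0.4] [ 6.18832270e-01  7.85523147e-01 -7.37553045e-05 -5.03488652e-05]
[ 0.3992 -0.2411  0.008 ] [ 0.511  0.681 -0.129  2.329  0.542  0.158  0.11 ] [-0.4  0.4 -0. ] [ 6.18771130e-01  7.85571309e-01 -6.84454697e-05 -4.57017776e-05]
```

Well placed at the balance point. Closing on the bar.

>>> step_arm(
  motion=[
    [0,0,0,0,0,0,-1],
    [0,0,0,0,0,0,-1],
    [0,0,0,0,0,0,-1],
    [0,0,0,0,0,0,-1],
    [0,0,0,0,0,0,-1],
    [0,0,0,0,0,0,-1],
    [0,0,0,0,0,0,-1],
    [0,0,0,0,0,0,-1],
  ],
  grip_force=50,
)

```text
time: 13.05
ee_pos: [0.399, -0.2411, 0.008]
tcp_rot: [0.619, 0.786, -0.0, -0.0]
ft_force: [-2.0, -0.1, -0.4]
opening: 0.168
```

>>> step_arm(
  motion=[
    [0,0,-0.005,0,0,0,-1],
    [0,0,-0.015,0,0,0,-1],
    [0,0,-0.03,0,0,0,-1],
    [0,0,-0.05,0,0,0,-1],
    [0,0,-0.05,0,0,0,-1],
    [0,0,-0.05,0,0,0,-1],
    [0,0,-0.05,0,0,0,-1],
    [0,0,-0.05,0,0,0,-1],
  ],
)

```text
time: 13.72
ee_pos: [0.3988, -0.2409, 0.0571]
tcp_rot: [0.619, 0.786, -0.0, -0.001]
ft_force: [0.0, -0.3, -7.0]
opening: 0.166
```

```bash
python3 - <<'E'
from look import *
im,W=look("w9",["gate","gate_nose"],[.05,.07])
s=robot.sense(); print(np.round(s["ft_force"],1),np.round(s["torque"],2),s["tcp_rot"])
for l in("gate","gate_nose"): 
  for r in robot.pinpoint(l,"wrist")[:1]:
    o,d=ray("wrist",r["pixel"],W); print(l,(np.linalg.inv(np.vstack([np.c_[R.from_quat(s["tcp_rot"]).as_matrix(),s["ee_pos"]],[0,0,0,1]]))@np.append(atz((o,d),.05 if l=="gate" else .07),1)).round(4))
E
```

```text
13.7167 [ 0.3988 -0.2409  0.0571] yaw 103.56 0.16597182129413615 [ 0.60155059  0.58642251 -0.25473136  2.30225794  0.48660473  0.30266861
  0.15677226]
gate [274.8 318.9] 0.91 [ 0.409  -0.2881  0.05  ]
gate_nose [279.5  27.8] 0.72 [ 0.3719 -0.1226  0.07  ]
[ 0.4 -0.3 -6.9] [-0.04 -0.04  0.01] [ 6.18564721e-01  7.85733509e-01 -1.61701605e-04 -7.16033403e-04]
gate [-0.0484 -0.0014  0.0072  1.    ]
gate_nose [ 0.1212  0.0014 -0.0127  1.    ]
```

The gate is lifted level and gripped 48 mm from the bore, with a wrist force of about 7 N and almost no moment. Carrying it high towards the mount.

>>> step_arm(
  motion=[
    [0,0,-0.03,0,0,0,-1],
    [0.005,0.005,-0.065,0,0,4,-1],
    [0.015,0.015,-0.095,0,0,10,-1],
    [0.03,0.03,-0.12,0,0,16,-1],
    [0.05,0.05,-0.133,0,0,22,-1],
    [0.07,0.07,-0.133,0,0,28,-1],
    [0.09,0.09,-0.133,0,0,34,-1],
    [0.11,0.11,-0.133,0,0,40,-1],
    [0.125,0.125,-0.133,0,0,46,-1],
    [0.135,0.135,-0.133,0,0,50,-1],
  ],
)

```text
time: 14.8
ee_pos: [0.4998, -0.0754, 0.1907]
tcp_rot: [0.893, 0.449, 0.0, -0.0]
ft_force: [1.2, -0.9, -7.1]
opening: 0.165
```

>>> step_arm(
  motion=[
    [0.015,-0.0015,0,0,0,5,-1],
    [0.035,-0.0035,0,0,0,11,-1],
    [0.055,-0.0055,0,0,0,18,-1],
    [0.075,-0.0075,0,0,0,25,-1],
    [0.095,-0.0095,0,0,0,32,-1],
    [0.115,-0.0115,0,0,0,39,-1],
    [0.13,-0.013,0,0,0,46,-1],
    [0.142,-0.0142,0,0,0,52,-1],
    [0.15,-0.0147,0,0,0,56,-1],
    [0.153,-0.0147,0,0,0,58,-1],
  ],
)

```text
time: 15.63
ee_pos: [0.5779, 0.0557, 0.1902]
tcp_rot: [0.999, -0.04, -0.001, -0.0]
ft_force: [-0.7, -0.2, -7.1]
opening: 0.168
```

>>> step_arm(
  motion=[
    [0,0,0.02,0,0,0,-1],
    [0,0,0.03,0,0,0,-1],
    [0,0,0.03,0,0,0,-1],
    [0,0,0.03,0,0,0,-1],
    [0,0,0.03,0,0,0,-1],
  ],
)

```text
time: 16.05
ee_pos: [0.5779, 0.0534, 0.1611]
tcp_rot: [0.999, -0.039, -0.0, 0.0]
ft_force: [-0.3, -0.5, -6.5]
opening: 0.168
```

```bash
python3 - <<'E'
from look import *
s=robot.sense();Z=s["ee_pos"][2]-.008
im,W=look("w10",["gate","gate_nose","post_tip","notch"],[Z,Z+.02,.095,.095])
s=robot.sense(); print(np.round(s["ft_force"],1),s["tcp_rot"])
for n in("top","scene"):
    i=robot.grab_frame(n); save(n+"10.png",i)
    for l,z in(("gate",Z),("gate_nose",Z+.02),("post_tip",.095),("notch",.095)):
        for r in robot.pinpoint(l,n)[:2]: print(n,l,np.round(r["pixel"],1),round(r["score"],2),atz(ray(n,r["pixel"]),z).round(4))
save("c10.png",im[:400])
E
```

```text
16.05 [0.5779 0.0534 0.1611] yaw -4.46 0.1682660039682603 [-0.23206561  0.49896674  0.06044494  1.99349702 -0.04761457  0.65085946
 -1.78963037]
gate [276.5 317.4] 0.68 [0.5301 0.0586 0.1531]
gate_nose [280.2  29.8] 0.6 [0.6981 0.0436 0.1731]
gate_nose [276.6 321.6] 0.52 [0.5422 0.0575 0.1731]
[ 0.2 -0.3 -6.9] [ 9.99244264e-01 -3.88682786e-02  3.83747083e-04 -1.00074900e-04]
top notch [126.1 200.1] 0.31 [0.4623 0.4962 0.095 ]
scene gate [288.  216.9] 0.68 [0.5376 0.0568 0.1531]
scene gate [171.6 187.9] 0.48 [ 0.6096 -0.3017  0.1531]
scene gate_nose [247.6 238.8] 0.58 [0.6945 0.0463 0.1731]
scene post_tip [289.  232.9] 0.73 [0.5286 0.0555 0.095 ]
scene notch [246.6 263.5] 0.76 [0.6955 0.0409 0.095 ]
scene notch [290.5 235.4] 0.62 [0.5357 0.0651 0.095 ]
```

View pics/c10.png

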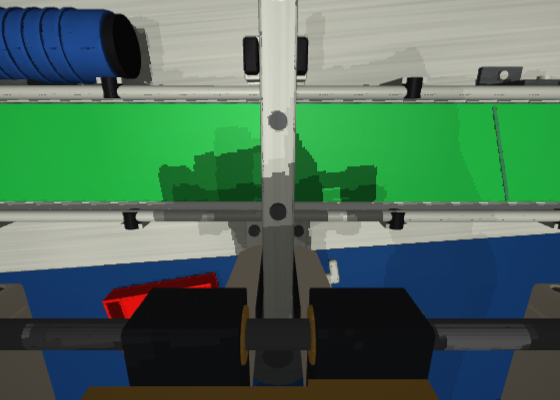

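The wrist view shows the bar running over the notch: cheeks at (251,55) and (302,55), bar middle about (279,55). The bore is within about 2 mm of the post's measured position. I'll trim that and lower to about 20 mm above the tip.

>>> step_arm(
  motion=[
    [0.001,-0.0015,0.01,0,0,0,-1],
    [0.001,-0.0015,0.02,0,0,0,-1],
    [0.001,-0.0015,0.03,0,0,0,-1],
    [0.001,-0.0015,0.036,0,0,0,-1],
    [0.001,-0.0015,0.037,0,0,0,-1],
    [0.001,-0.0015,0.037,0,0,0,-1],
    [0.001,-0.0015,0.037,0,0,0,-1],
    [0.001,-0.0015,0.037,0,0,0,-1],
  ],
)

```text
time: 17.47
ee_pos: [0.5794, 0.055, 0.1243]
tcp_rot: [0.999, -0.039, 0.0, -0.0]
ft_force: [0.2, 0.5, -6.4]
opening: 0.168
```

```bash
python3 - <<'E'
from look import *
s=robot.sense();Z=s["ee_pos"][2]-.008
im,W=look("w11",["gate","gate_nose","notch"],[Z,Z+.02,.095])
s=robot.sense(); print("gate z-post",Z-.095,np.round(s["ft_force"],1),np.round(s["torque"],2),s["tcp_rot"])
i=robot.grab_frame("scene"); save("s11.png",i)
for l,z in(("gate",Z),("gate_nose",Z+.02),("post_tip",.095),("notch",.095),("vial",.004)):
    for r in robot.pinpoint(l,"scene")[:2]: print(l,np.round(r["pixel"],1),round(r["score"],2),atz(ray("scene",r["pixel"]),z).round(4))
u=np.array([.9968,-.0802,0]);p=np.array([.531,.060,.095])
print("expected notch px",proj("wrist",p+.17*u,W),"cheek top mid",proj("wrist",p+.17*u+[0,0,.012],W), "scene post",proj("scene",p),proj("scene",p+.17*u))
a=cv2.resize(i[180:300,200:360],(640,480),interpolation=2); save("c11.png",a)
E
```

```text
17.4667 [0.5794 0.055  0.1243] yaw -4.45 0.1675545153720417 [-0.2291911   0.55166703  0.05367312  2.01848691 -0.05189158  0.57216221
 -1.7882396 ]
gate [276.7 318.2] 0.9 [0.5309 0.0602 0.1163]
gate_nose [280.5  27.7] 0.9 [0.7004 0.0451 0.1363]
gate z-post 0.02127944340664914 [ 0.4 -0.2 -7.1] [ 0.03 -0.05 -0.01] [ 9.99247097e-01 -3.87961202e-02  3.11449008e-04 -5.87907767e-05]
gate [286.6 225.1] 0.67 [0.5271 0.0461 0.1163]
gate_nose [248.3 252.3] 0.73 [0.6981 0.0498 0.1363]
post_tip [290.4 234.4] 0.81 [0.5321 0.0624 0.095 ]
notch [350.5 235.4] 0.7 [0.4415 0.1976 0.095 ]
vial [344.3 257.3] 0.51 [0.4307 0.1826 0.004 ]
vial [370.1 246.6] 0.45 [0.3422 0.2219 0.004 ]
expected notch px [277.75008077  47.16429607] cheek top mid [277.72385358  42.47520747] scene post [289.88695311 233.89247699] [247.10831567 265.40814375]
```

View pics/c11.png

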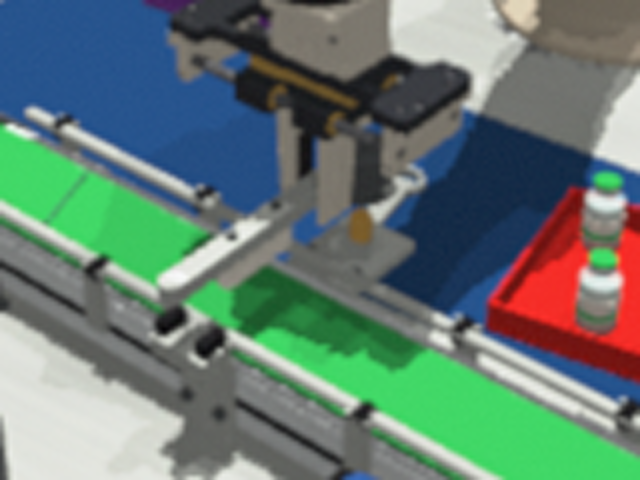

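The scene crop shows the hub straight above the brass tip with a gap (tip at crop (361,212)), the nose over the notch cheeks, and the vial upright in the tray. The arm is steady, so I'm handing in.

```bash
python3 -c "
from bench import robot
s=robot.sense();print(s['qd'],s['opening'],s['ft_force']);print(robot.finish_job())"
```

```text
[-0.00130142  0.00059223  0.00079036 -0.00024953 -0.00186595 -0.00136278
 -0.00110251] 0.17038450414399536 [-0.55077073  0.10638197 -7.03247016]
the job is handed in; nothing more can be done
None
```

I stood the stray vial in the red reject tray, then picked up the gate and handed the job in while holding it level over its mount. No verdict came back, so the figures below are my own last readings, taken at about 17.5 s of the 66 s allowed.

- **Vial:** I lowered it until the wrist felt the tray floor (about 6 N) and then released it. It stands upright in the tray's empty half, and the two rejected vials looked undisturbed.
- **Gate grip:** I hold it about 48 mm from the bore, against the balance point at 49 mm. The tool is upright, and only the gate's weight (about 7 N) shows at the wrist, so it appears to be touching nothing.
- **Position over the mount:** By the wrist camera, the bore is within about 1 mm of the post and the nose within about 2 mm of the notch. The hub's underside is about 21 mm above the post tip.

**Checks that disagreed:**
- The last scene-camera fit put the hub's origin about 14 mm to one side. The hub is half hidden by a finger in that view, and its visible outline looked centred on the post, so I went with the wrist camera.
- That same view's notch fit landed on a tray vial, and its fits for the vials were coarse, so I disregarded those.
- While measuring the gate, the two-view fits of its height were up to 23 mm off, so I used the stated heights for the grasp. The hold height comes from the arm's measured height and the grasp.

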